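# Stand the toppled pepper mill back up

### The job

The pepper mill has been knocked over on the barbecue ledge. Stand it upright on its foot, wholly on the round white trivet and near its middle, and let go of it. It is glass, so set it down rather than dropping it, and leave the salt mill and the steel bowl as they are.

Things in the scene. Friction and masses are not known exactly. Their poses are not given: they have to be found in the camera images.
- pepper_mill_mid (a point): Toppled mill: square glass column of black peppercorns, flat parallel sides 44 x 44 mm, 120 mm long, 0.2-0.4 kg, heavier at its plain dark wood foot (20 mm); dark wood head (30 mm) with steel knob. Lies flat on a side, head pointing away from the robot within 70 degrees either way, free all round. Point: its middle, 60 mm from foot and knob ends, 22 mm above the ledge; z runs foot to head, x, y square to the sides.
- trivet: Round white ceramic trivet, 120 mm across, 8 mm thick, fixed flat on the ledge. Origin at the centre of its underside (z = 0), z up. The mill standing on it has its middle 68 mm above the ledge. A 65 mm high skewer rack is fixed at the far edge, beyond x = 0.76 m; a wooden box (left) and tongs (right) lie more than 0.4 m off to the sides.
- salt_mill_mid (a point): Salt mill, same shape and size as the pepper mill (44 x 44 x 120 mm) but with pale wood and white salt, standing upright and loose beyond the work. This point is its middle, 60 mm above the ledge; z runs up from foot to head. Leave it alone.
- bowl: Loose stainless bowl, 150 mm across the rim and 55 mm high, standing beyond the work. Origin at the centre of its underside, z up. Leave it alone.
There are look-alikes about, which are no part of the job. What is shaped like the part that bears pepper_mill_mid but blue or green is not meant.

How it is judged:
By the outcome, as a careful person would: the job done as asked, in the order asked, and still so for the second after the job is handed in, with the robot touching nothing.
It also fails if it takes over 42 s, if anything falls off the work surface, if the arm or the gripper's body presses on something with over 40 N, if the wrist force passes 120 N, or if a joint passes its speed limit or range.

### The arm

A 6-joint arm with a two-finger parallel gripper is mounted at the origin on the work surface. World frame = base frame: x ahead of the robot, y to its left, z up, the work surface at z = 0. Lengths are in m, angles in rad, forces in N, time in s.
With the tool pointing down it reaches from about 0.35 to 0.8 m from the base axis. Payload 7.3 kg.
Tool frame: the origin (TCP) lies between the finger pads; the fingertips stand 25 mm ahead of it and the grasp point (between the pads) lies 6 mm ahead of it (r.tip_extent is the distance from the TCP to the fingertips, in m); z points along the fingers, y is the direction in which the jaws open and shut (so a half turn about z gives the same grasp; the last joint's range is limited). The gripper opens to 85 mm and grips with 20 to 120 N. Pads are 22 mm wide; open, the fingers measure 114 mm over their backs; the gripper's body (76 mm by 85 mm) begins 54 mm behind the grasp point. The pads swing forward as they close: fully open they stand 13 mm farther back than shut.
Start: joints at [-1.482, 0.342, 1.524, -0, 1.275, -0.146], TCP at [0.122, -0.511, 0.256] pointing down, gripper open.
Joint ranges: [-2.53, 2.53], [-0.77, 2.02], [0.04, 2.7], [-1, 4.14], [0.28, 2.66], [-3.11, 3.11]. Speed limits (rad/s): [2.57, 2.57, 3.14, 3.14, 3.14, 3.14].

### API

Orientations are given as a unit quaternion [x, y, z, w].
In Python, from workcell import r, command_gripper, optics gives the robot as it stands. The module is installed in compiled form; this text tells all that it offers. Calls block until the motion is done:
- r.reach(position, orientation): joint-space move of the TCP to a pose.
- r.move_straight(position, orientation=None, speed=0.15, max_force=None): straight line of the TCP; orientation=None keeps the orientation; speed is the mean speed in m/s. With max_force (N) it stops when the force on the tool has changed by that much, and returns True; else False.
- r.movej(angles): joint-space move.
- command_gripper(opening, force=None): finger opening in m; force is the grip in N (None keeps the last); returns when the fingers have stopped.
- r.hold(seconds).
- r.solve_ik(position, orientation): joint angles nearest the present ones, or None.
- r.read_state(): the state.
- optics.get_image(name): name is "side" or "top" or "wrist"; returns (picture, depth): 384x512x3 uint8, red, green, blue; 384x512 float32, m along the optical axis (not along the pixel's ray), 0 where there is no reading.
- optics.camera_model(name): a dict with "K" (3x3 intrinsics, pixels), "R" (3x3) and "t" (3): a world point X has camera coordinates R X + t; the wrist camera has in their place "tool_from_camera" (4x4, takes a point from camera to tool coordinates, whose origin is the TCP and whose axes are the flange's). Camera axes: x right, y down, z forward; pixel columns grow to the right and rows downward; lengths in m; the calibration is good to about 2 mm. A picture is of the moment at which its call begins: read the wrist's pose just before it. camera_model takes no time and is no camera call.
A pose or a line that the arm cannot do raises r.PlanningError and nothing moves.
- r.finish_job(): hands the job in, once; it reports no verdict.
The state is a dict: "time_s": time; "joint_positions": joint angles; "dq": joint speeds; "tau": joint torques, N m; "eef_pos": TCP position; "eef_rot": TCP orientation; "contact_force": force on the tool from outside, world axes, zero at the start; "torque": the same for the moment, N m; "grip_width": finger opening in m.
Only numpy, scipy, OpenCV 4.12 (cv2) and the standard library are available. Lean on these libraries where they do the work, as an engineer would, in place of code of your own. Each camera call takes 0.05 s, during which the arm holds its last target.

## Working session

There is one attempt and no reset: what is moved stays moved. The work goes in short steps, each a Python script; the robot and the scene stay as the last script left them, time stands still between calls to the robot, and variables do not carry over. Pictures are saved under pics/ and viewed, and the job is handed in when it is done.

```bash
mkdir -p pics; cat > h.py <<'E'
import numpy as np, cv2
from workcell import r, command_gripper, optics
from scipy.spatial.transform import Rotation as Ro
def save(name,fn):
    p,d=optics.get_image(name); cv2.imwrite(f'pics/{fn}.png',p[:,:,::-1]); np.save(f'pics/{fn}_d.npy',d); return p,d
def world(name,d):
    m=optics.camera_model(name);K=m['K'];v,u=np.mgrid[0:d.shape[0],0:d.shape[1]]
    c=np.stack([(u-K[0,2])/K[0,0]*d,(v-K[1,2])/K[1,1]*d,d],-1)
    return (c-m['t'])@m['R']
E
python3 - <<'E'
from h import *
for n in('side','top'):
    save(n,n+'0')
s=r.read_state();print(s['time_s'],s['eef_pos'],s['eef_rot'])
E
```

```text
0.1 [ 0.1221407  -0.51026038  0.25570793] [ 9.93115895e-01  1.17133888e-01  2.06861608e-05 -6.86168938e-04]
```

View pics/top0.png

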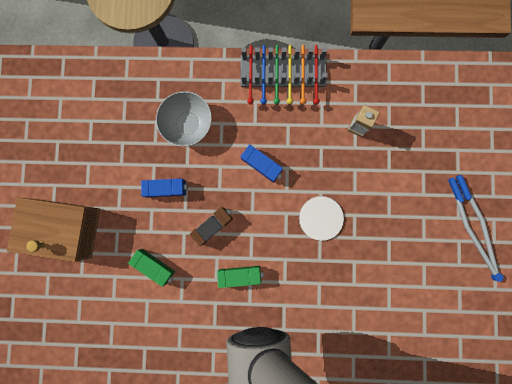

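View pics/side0.png

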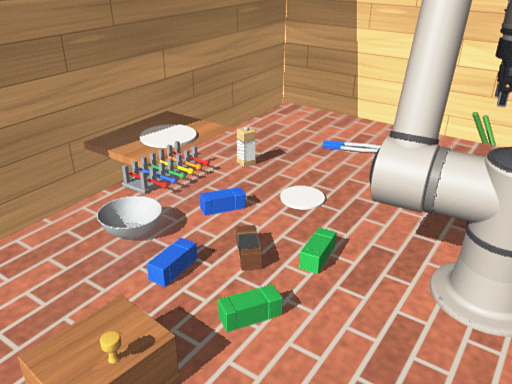

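Top-view candidates: blue (163,188) and (262,163), green (151,267) and (239,277), salt mill (363,121), and a dark-wood and black mill at (211,227). By the description I choose the last one and check it in a crop. The trivet is at (321,218) and the bowl at (184,119).

```bash
python3 - <<'E'
from h import *
p=cv2.imread('pics/top0.png');c=cv2.resize(p[190:265,170:260],None,fx=8,fy=8,interpolation=cv2.INTER_CUBIC);cv2.imwrite('pics/cropmill.png',c)
d=np.load('pics/top0_d.npy');W=world('top',d)
for u,v in [(211,227),(200,236),(226,213),(222,217),(321,218),(363,121),(184,119),(262,163),(164,188),(239,277),(151,267),(300,300)]: print((u,v),W[v,u].round(4))
hsv=cv2.cvtColor(p,cv2.COLOR_BGR2HSV)
m=(W[...,2]>0.03)&(W[...,2]<0.06)
sub=np.zeros_like(m);sub[195:260,180:245]=1
m&=sub
q=W[m];print(len(q),np.median(q[:,2]))
rc=cv2.minAreaRect((q[:,:2]*1000).astype(np.float32));print(rc,cv2.boxPoints(rc).round(1))
# trivet
w=(hsv[...,1]<40)&(hsv[...,2]>180);s=np.zeros_like(w);s[190:250,290:355]=1;w&=s
q=W[w];print('triv',len(q),np.median(q[:,2]),cv2.minEnclosingCircle((q[:,:2]*1000).astype(np.float32)),q[:,:2].mean(0))
print(optics.camera_model('top')['t'],optics.camera_model('top')['R'].round(3).tolist())
E
```

```text
(211, 227) [0.461  0.1564 0.043 ]
(200, 236) [0.4366 0.1843 0.0448]
(226, 213) [0.4988 0.1177 0.045 ]
(222, 217) [0.488  0.128  0.0448]
(321, 218) [ 0.4927 -0.1374  0.0066]
(363, 121) [ 0.7335 -0.2216  0.1141]
(184, 119) [0.7595 0.2489 0.0076]
(262, 163) [0.634  0.0262 0.0452]
(164, 188) [0.5611 0.286  0.0436]
(239, 277) [0.3341 0.0781 0.0476]
(151, 267) [0.3524 0.3098 0.0464]
(300, 300) [ 0.2717 -0.0846  0.004 ]
720 0.04448455530284888
((465.1728210449219, 155.97987365722656), (44.24748611450195, 119.6573715209961), 42.13583755493164) [[408.6 185.5]
 [488.9  96.8]
 [521.7 126.5]
 [441.4 215.2]]
triv 1525 0.0086529377831201 ((488.20465087890625, -93.86477661132812), 102.96698760986328) [ 0.49269008 -0.13612361]
[0.02560029 0.56107067 0.96586687] [[0.027, -0.999, -0.029], [-0.997, -0.025, -0.077], [0.076, 0.031, -0.997]]
```

View pics/cropmill.png

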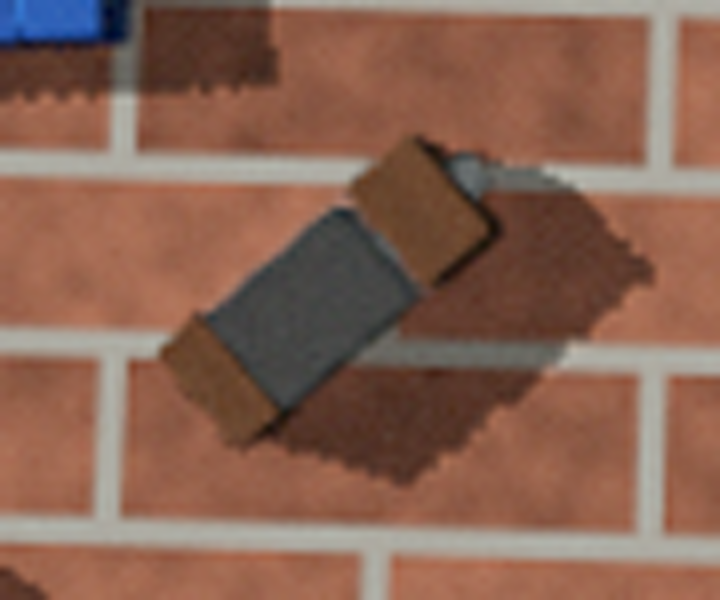

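The crop confirms it: plain 20 mm foot at crop (220,380), larger head at (425,210) and knob at (468,172). The fitted outline of 44.2 x 119.7 mm and top height of 44 mm match the sizes given. Next I plan the tilt and check IK.

```bash
cat >> h.py <<'E'
MID=np.array([0.4652,0.1560,0.022]); PSI=np.deg2rad(-47.9)
def ori(h_ang,el,s):
    """tool z elevation el (rad) above horizontal in heading h_ang; y horizontal"""
    h=np.array([np.cos(h_ang),np.sin(h_ang),0]); p=np.array([-h[1],h[0],0])
    z=h*np.cos(el)+np.array([0,0,1])*np.sin(el); y=s*p; x=np.cross(y,z)
    return Ro.from_matrix(np.stack([x,y,z],1))
def tcp(g,o): return g-0.006*o.as_matrix()[:,2]
E
python3 - <<'E'
from h import *
d=np.load('pics/top0_d.npy');W=world('top',d);p=cv2.imread('pics/top0.png');hsv=cv2.cvtColor(p,cv2.COLOR_BGR2HSV)
w=((hsv[...,1]<40)&(hsv[...,2]>180)).astype(np.uint8);w=cv2.morphologyEx(w,cv2.MORPH_OPEN,np.ones((9,9),np.uint8))
n,l,st,c=cv2.connectedComponentsWithStats(w);k=l[218,321];q=W[l==k]
print('triv',st[k],q.mean(0),cv2.minEnclosingCircle((q[:,:2]*1000).astype(np.float32)),np.ptp(q[:,:2],axis=0))
T=np.array([.4927,-.1372,0])
for th in(0,15,25,35,45):
  for s in(1,-1):
    t=np.deg2rad(th)
    h=np.array([np.cos(PSI),np.sin(PSI),0])
    o=ori(PSI,-np.pi/2-t,s);g=MID+.012*h+[0,0,.006]
    a=r.solve_ik(tcp(g,o),o.as_quat()); b=r.solve_ik(tcp(g+[0,0,.1],o),o.as_quat())
    print(th,s,'grasp',None if a is None else np.round(a,2),b is not None,end=' | ')
    for f in(-75,-48,-30,-15,0):
      o2=ori(np.deg2rad(f),-t,s)
      e=[r.solve_ik(tcp(T+[0,0,.080+dz],o2),o2.as_quat()) for dz in(0,.1)]
      print(f,[None if x is None else np.round(x,1).tolist() for x in e][0],e[1] is not None,end=' ; ')
    print()
E
```

```text
triv [ 300  197   43   43 1515] [ 0.49267102 -0.13619754  0.01259415] ((493.2950134277344, -92.92291259765625), 102.32229614257812) [0.11445683 0.20333411]
0 1 grasp [ 0.15  0.59  1.85 -0.    0.7  -0.59] True | -75 None False ; -48 [0.0, 1.2, 2.3, 4.0, 1.8, 1.8] True ; -30 [-0.3, 1.3, 2.5, 3.4, 2.2, 1.7] True ; -15 [-0.6, 1.4, 2.5, 2.6, 2.3, 1.2] True ; 0 [-0.9, 1.3, 2.5, 2.1, 1.9, 1.1] True ; 
0 -1 grasp [ 0.15  0.59  1.85 -0.    0.7   2.55] True | -75 None False ; -48 [0.0, 1.2, 2.3, 4.0, 1.8, -1.3] True ; -30 [-0.3, 1.3, 2.5, 3.4, 2.2, -1.4] True ; -15 [-0.6, 1.4, 2.5, 2.6, 2.3, -1.9] True ; 0 [-0.9, 1.3, 2.5, 2.1, 1.9, -2.1] True ; 
15 1 grasp [ 0.03  0.65  1.76  0.25  0.92 -0.88] True | -75 None False ; -48 [-0.0, 0.9, 2.4, 3.9, 1.4, 1.7] True ; -30 [-0.3, 1.0, 2.5, 3.4, 1.7, 1.7] True ; -15 [-0.6, 1.1, 2.6, 2.8, 1.8, 1.4] True ; 0 [-0.9, 1.0, 2.5, 2.3, 1.6, 1.3] True ; 
15 -1 grasp [0.03 0.65 1.76 0.25 0.92 2.26] True | -75 None False ; -48 [-0.0, 0.9, 2.4, 3.9, 1.4, -1.5] True ; -30 [-0.3, 1.0, 2.5, 3.4, 1.7, -1.5] True ; -15 [-0.6, 1.1, 2.6, 2.8, 1.8, -1.8] True ; 0 [-0.9, 1.
[... 762 characters left out ...]
True ; 
35 -1 grasp [-0.09  0.79  1.61  0.42  1.25  2.07] True | -75 None False ; -48 [-0.1, 0.6, 2.3, 4.0, 0.8, -1.7] False ; -30 [-0.3, 0.6, 2.5, 3.3, 0.9, -1.6] True ; -15 [-0.6, 0.6, 2.5, 2.8, 1.0, -1.6] True ; 0 [-0.8, 0.6, 2.4, 2.3, 0.9, -1.5] True ; 
45 1 grasp [-0.14  0.87  1.53  0.48  1.41 -1.12] True | -75 None False ; -48 None False ; -30 [-0.4, 0.5, 2.4, 3.4, 0.5, 1.5] False ; -15 [-0.5, 0.5, 2.4, 2.8, 0.5, 1.7] False ; 0 [-0.7, 0.5, 2.4, 2.2, 0.6, 1.9] True ; 
45 -1 grasp [-0.14  0.87  1.53  0.48  1.41  2.02] True | -75 None False ; -48 None False ; -30 [-0.4, 0.5, 2.4, 3.4, 0.5, -1.7] False ; -15 [-0.5, 0.5, 2.4, 2.8, 0.5, -1.4] False ; 0 [-0.7, 0.5, 2.4, 2.2, 0.6, -1.2] True ;
```

```bash
python3 - <<'E'
from h import *
t=np.deg2rad(25);h=np.array([np.cos(PSI),np.sin(PSI),0])
o=ori(PSI,-np.pi/2-t,1);g=MID+.012*h+[0,0,.008]
r.reach(tcp(g-.11*o.as_matrix()[:,2],o),o.as_quat())
s=r.read_state();print(s['time_s'],s['joint_positions'],s['eef_pos'],tcp(g-.11*o.as_matrix()[:,2],o))
p,d=save('wrist','w1');Tc=np.array(optics.camera_model('wrist')['tool_from_camera']);K=optics.camera_model('wrist')['K']
v,u=np.mgrid[0:384,0:512];c=np.stack([(u-K[0,2])/K[0,0]*d,(v-K[1,2])/K[1,1]*d,d],-1)
R=Ro.from_quat(s['eef_rot']).as_matrix();W=(c@Tc[:3,:3].T+Tc[:3,3])@R.T+s['eef_pos']
m=(d>0)&(W[...,2]>.036)&(W[...,2]<.055)&(np.linalg.norm(W[...,:2]-MID[:2],axis=-1)<.085)
q=W[m];print(len(q),np.median(q[:,2]),cv2.minAreaRect((q[:,:2]*1000).astype(np.float32)))
d=np.load('pics/top0_d.npy');W=world('top',d)
print(W[218,302],W[218,340],W[199,321],W[237,321])
for dz in(.05,.1,.2,.3):
  for f in(0,20):
    o2=ori(np.deg2rad(f),-t,1);print(dz,f,r.solve_ik(tcp(np.array([.4927,-.1372,.08+dz]),o2),o2.as_quat()))
E
```

```text
2.7167 [-0.09725149  0.60428291  1.53192797  0.29644597  1.34634178 -0.94708789] [0.50638332 0.10991388 0.135284  ] [0.50611193 0.11072188 0.1351317 ]
7791 0.043090259479758655 ((463.9554443359375, 157.72654724121094), (44.01194763183594, 111.25291442871094), 42.5098876953125)
[ 0.49131907 -0.08571986  0.00877376] [ 0.49410462 -0.18871821  0.0067228 ] [ 0.54445993 -0.13671095  0.00663801] [ 0.44157033 -0.13749849  0.0107111 ]
0.05 0 [-0.83937198  0.62085113  2.50771013  2.29763748  1.12578211  1.58154099]
0.05 20 [-0.98859037  0.61737746  2.32166718  1.70615372  1.09718797  1.79254086]
0.1 0 [-0.83937198  0.42398094  2.47863949  2.19723179  0.98375851  1.78399072]
0.1 20 [-0.98859037  0.46767427  2.2992358   1.61634557  1.08158513  1.98601747]
0.2 0 [-0.83937198  0.09348941  2.35841632  1.85644307  0.77958014  2.30990075]
0.2 20 [-0.98859037  0.20894831  2.20150672  1.42851233  1.09908069  2.3880933 ]
0.3 0 [-0.83937198 -0.11695647  2.1825611   1.44620949  0.74744164  2.87062398]
0.3 20 [-0.98859037  0.02805257  2.04803709  1.27527528  1.17255768  2.74826292]
```

View pics/w1.png

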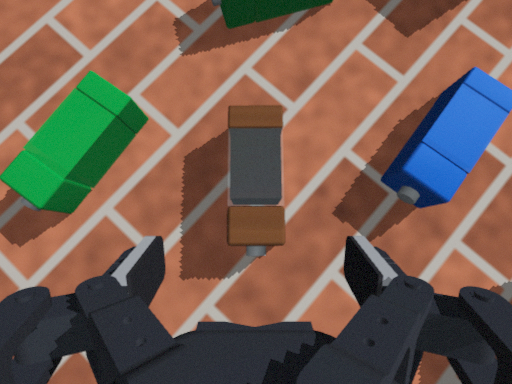

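The wrist view shows the dark mill at (255,175), centred between the fingers at about (142) and (372). Its position agrees with the top view within about 2 mm: 44.0 mm wide, and 111 mm long without the knob. Next I grasp.

```bash
sed -i 's/MID=np.array(.*\]);/MID=np.array([0.4660,0.1555,0.022]);/' h.py; python3 - <<'E'
from h import *
t=np.deg2rad(25);h=np.array([np.cos(PSI),np.sin(PSI),0])
o=ori(PSI,-np.pi/2-t,1);g=MID+.012*h+[0,0,.008]
print(r.move_straight(tcp(g,o),o.as_quat(),speed=.1,max_force=15))
print(command_gripper(0.03,force=60))
s=r.read_state();print(s['time_s'],s['grip_width'],s['contact_force'],s['eef_pos'],tcp(g,o))
r.move_straight(s['eef_pos']+[0,0,.16],speed=.12)
s=r.read_state();print(s['time_s'],s['grip_width'],s['contact_force'],s['torque'],s['joint_positions'])
save('wrist','w2');save('side','s2')
E
python3 -c "
import cv2,numpy as np
a=cv2.imread('pics/w2.png');b=cv2.imread('pics/s2.png')
cv2.imwrite('pics/c2.png',cv2.resize(np.hstack([a,b]),(800,300)))"
```

```text
False
False
4.4833 0.04321342431633474 [ 0.57403827 -2.10843532  4.66223033] [0.47619646 0.14458108 0.03586707] [0.47574513 0.14471485 0.03543785]
5.9667 0.043082053454990756 [ 0.1745879   0.19879033 -2.97809458] [-0.36508457 -0.35161202  0.05121505] [-0.03999326  0.48917478  1.55106429  0.3100461   1.42536861 -0.87034802]
```

View pics/c2.png

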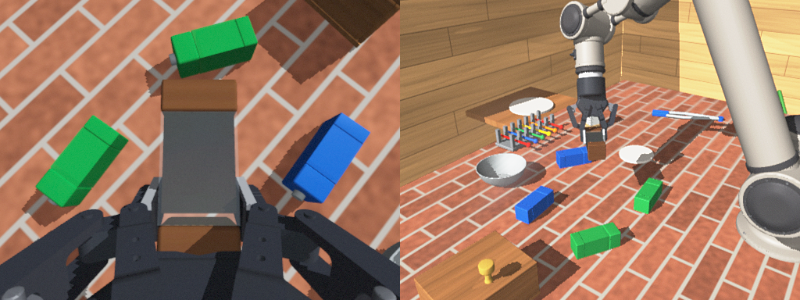

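The mill is held: width 43 mm, load about 3.0 N (about 0.3 kg). The wrist view shows it square between the pads at (200,165), with the foot at the top (200,95). Next I reorient it high above the ledge.

```bash
python3 - <<'E'
from h import *
t=np.deg2rad(25);T=np.array([.4927,-.1372,.008+.060+.012])
o=ori(np.deg2rad(20),-t,1)
# grasp point is 8 mm off mill axis at grasp: above (lying) -> -h upright
h=np.array([np.cos(np.deg2rad(20)),np.sin(np.deg2rad(20)),0])
g=T-.008*h
r.reach(tcp(g+[0,0,.2],o),o.as_quat())
s=r.read_state();print(s['time_s'],s['grip_width'],s['contact_force'],s['eef_pos'],s['joint_positions'])
r.move_straight(tcp(g+[0,0,.04],o),o.as_quat(),speed=.12)
s=r.read_state();print(s['time_s'],s['grip_width'],s['contact_force'],s['eef_pos'],s['joint_positions'])
a,_=save('side','s3');b,_=save('top','t3');save('wrist','w3')
cv2.imwrite('pics/c3.png',cv2.resize(np.hstack([cv2.resize(a[90:290,200:460],(512,384)),cv2.resize(b[130:310,230:470],(512,384))])[:,:,::-1],(800,300)))
E
```

```text
8.8083 0.04313889277982494 [ 0.33460085 -1.03255448 -3.06550126] [ 0.4801451  -0.14161874  0.28253744] [-1.01240717  0.20340374  2.20957622  1.41274303  1.1147192   2.3821114 ]
10.2917 0.04283374286403446 [ 0.44830749 -0.62980503 -2.53516692] [ 0.4801912  -0.14192005  0.12294642] [-1.01275203  0.64657149  2.3330147   1.70293701  1.1071423   1.74713623]
```

View pics/c3.png

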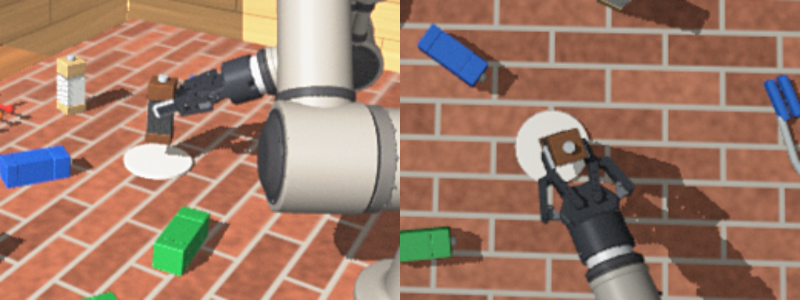

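View pics/w3.png

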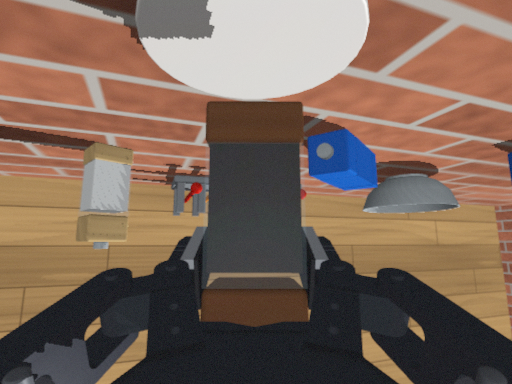

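The mill is upright over the trivet, with its head at (568,145) in the top crop and its foot hanging down over the white disc. I check its tilt and centre by depth, and the trivet's centre from the wrist camera.

```bash
python3 - <<'E'
from h import *
s=r.read_state()
d=np.load('pics/w3_d.npy');m=optics.camera_model('wrist');Tc=np.array(m['tool_from_camera']);K=m['K']
v,u=np.mgrid[0:384,0:512];c=np.stack([(u-K[0,2])/K[0,0]*d,(v-K[1,2])/K[1,1]*d,d],-1)
R=Ro.from_quat(s['eef_rot']).as_matrix();W=(c@Tc[:3,:3].T+Tc[:3,3])@R.T+s['eef_pos']
q=W[110:230,218:292].reshape(-1,3)
ce=q.mean(0);n=np.linalg.svd(q-ce)[2][2];print('face',ce,n,'tilt',np.rad2deg(np.arcsin(n[2])),'ptp z',q[:,2].min(),q[:,2].max(), 'rms',np.std((q-ce)@n))
for uv in[(255,105),(255,100),(212,120),(298,120),(255,135),(255,272),(255,300),(205,300),(303,300)]: print(uv,W[uv[1],uv[0]].round(4))
hn=n*np.sign(n[0]);hn[2]=0;hn/=np.linalg.norm(hn);print('axis est',ce+.022*hn,np.rad2deg(np.arctan2(hn[1],hn[0])))
# trivet bottom visible edge in wrist
print('triv pts',[W[a,b].round(4).tolist() for b,a in[(250,85),(160,40),(345,40),(250,40)]])
d=np.load('pics/top0_d.npy')
p=cv2.imread('pics/top0.png');hsv=cv2.cvtColor(p,cv2.COLOR_BGR2HSV)
w=((hsv[...,1]<40)&(hsv[...,2]>180)).astype(np.uint8);w=cv2.morphologyEx(w,cv2.MORPH_OPEN,np.ones((9,9),np.uint8))
l=cv2.connectedComponents(w)[1];cs=cv2.findContours((l==l[218,321]).astype(np.uint8),0,1)[0][0]
el=cv2.fitEllipse(cs);print('ellipse',el)
mt=optics.camera_model('top');ray=np.linalg.inv(mt['K'])@[el[0][0],el[0][1],1];ray=mt['R'].T@ray;C=-mt['R'].T@mt['t'];print('triv centre',C+ray*(.008-C[2])/ray[2])
d3=np.load('pics/t3_d.npy');W3=world('top',d3);mm=(W3[...,2]>.14)&(W3[...,2]<.18);mm[:210]=mm[:210];sub=np.zeros_like(mm);sub[195:232,300:350]=1;qq=W3[mm&sub];print('head',len(qq),np.median(qq,axis=0),qq.max(0),qq.min(0))
E
```

```text
face [ 0.47156764 -0.14480693  0.0811274 ] [-0.93922308 -0.33891004 -0.05477223] tilt -3.1397890780805966 ptp z 0.05333840308238355 0.11222351400400471 rms 0.007093724397554118
(255, 105) [ 0.4715 -0.1446  0.0517]
(255, 100) [ 5.650e-01 -1.104e-01 -4.000e-04]
(212, 120) [ 0.4784 -0.1625  0.0587]
(298, 120) [ 0.465  -0.1266  0.0587]
(255, 135) [ 0.4715 -0.1446  0.0658]
(255, 272) [ 0.4721 -0.1444  0.1244]
(255, 300) [ 0.4724 -0.1442  0.1354]
(205, 300) [ 0.4792 -0.1633  0.1354]
(303, 300) [ 0.4648 -0.1265  0.1352]
axis est [ 0.49226161 -0.1373397   0.0811274 ] 19.8415139745157
triv pts [[0.5307, -0.1266, 0.0076], [0.5042, -0.1862, 0.0072], [0.4698, -0.0951, 0.0079], [0.4866, -0.1419, 0.0082]]
ellipse ((320.8914794921875, 218.0537872314453), (42.57314682006836, 43.45450973510742), 133.56707763671875)
triv centre [ 0.49255695 -0.13691644  0.008     ]
head 433 [ 0.48920042 -0.13766791  0.16136207] [ 0.51769883 -0.10991811  0.17268498] [ 0.46120265 -0.18352163  0.14015915]
```

Tilt is about 0.6°, the axis is at (0.492,-0.137) against the trivet centre at (0.4926,-0.1369), and the foot is about 42 mm above the trivet. Next is a guarded descent.

```bash
python3 - <<'E'
from h import *
s=r.read_state();p=s['eef_pos']
r.move_straight(p-[0,0,.034],speed=.06)
r.hold(.2)
s=r.read_state();print(s['contact_force'],s['eef_pos'])
print(r.move_straight(s['eef_pos']-[0,0,.014],speed=.01,max_force=5))
s=r.read_state();print(s['time_s'],s['contact_force'],s['torque'],s['eef_pos'])
a,_=save('side','s4');b,_=save('wrist','w4')
cv2.imwrite('pics/c4.png',cv2.resize(np.hstack([cv2.resize(a[110:230,260:420],(512,384)),b])[:,:,::-1],(800,300)))
E
```

```text
[ 1.01532372 -0.53629179 -1.71236922] [ 0.48022911 -0.14197078  0.08936226]
True
12.15 [-0.90016039 -0.22503235  3.79462065] [-0.06922838 -0.07770361 -0.01221853] [ 0.48026872 -0.14191559  0.08184382]
```

View pics/c4.png

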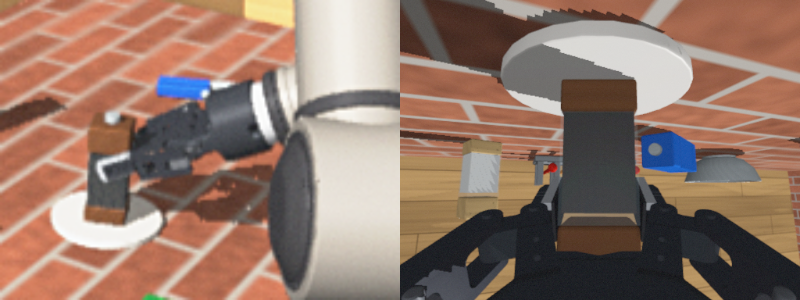

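Contact came 41 mm down, as expected, and the foot sits flat on the disc in both views. I release and back off along the tool axis.

```bash
python3 - <<'E'
from h import *
r.hold(.2)
command_gripper(0.052);command_gripper(0.08);r.hold(.2)
s=r.read_state();R=Ro.from_quat(s['eef_rot']).as_matrix();print(s['contact_force'],s['grip_width'])
r.move_straight(s['eef_pos']-.13*R[:,2],speed=.08)
s=r.read_state();print(s['time_s'],s['contact_force'],s['eef_pos'])
a,_=save('side','s5');b,d=save('wrist','w5');t,_=save('top','t5')
m=optics.camera_model('wrist');Tc=np.array(m['tool_from_camera']);K=m['K']
v,u=np.mgrid[0:384,0:512];c=np.stack([(u-K[0,2])/K[0,0]*d,(v-K[1,2])/K[1,1]*d,d],-1)
R=Ro.from_quat(s['eef_rot']).as_matrix();W=(c@Tc[:3,:3].T+Tc[:3,3])@R.T+s['eef_pos'];np.save('pics/w5W.npy',W)
cv2.imwrite('pics/c5.png',np.vstack([cv2.resize(np.hstack([cv2.resize(a[90:250,240:453],(512,384)),b])[:,:,::-1],(800,300)),cv2.resize(np.hstack([cv2.resize(t[130:310,230:470],(512,384)),t])[:,:,::-1],(800,300))]))
E
```

```text
[-0.19483575  0.46202631 -0.99521374] 0.08013034099427367
15.0667 [ 0.63337553  0.47118895 -0.38916309] [ 0.36949712 -0.18193071  0.13624416]
```

View pics/c5.png

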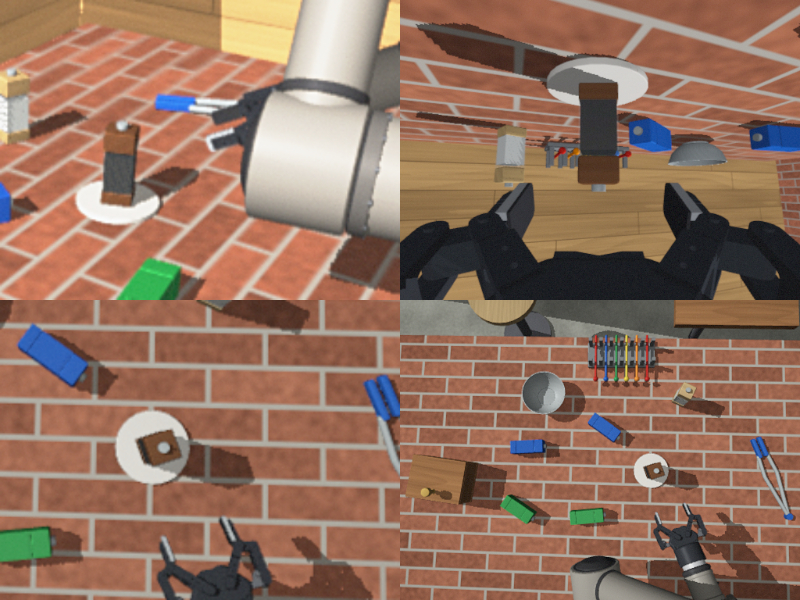

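The mill stands free on the trivet, with its head at (160,445) in the top crop and the disc at (152,447). Salt mill, bowl and blocks are where they were. I do a last numeric check and hand in.

```bash
python3 - <<'E'
from h import *
d=np.load('pics/t5_d.npy');W=world('top',d);sub=np.zeros(d.shape,bool);sub[195:240,300:350]=1
q=W[(W[...,2]>.1)&(W[...,2]<.13)&sub];print('head',len(q),cv2.minAreaRect((q[:,:2]*1000).astype(np.float32)),np.median(q[:,2]))
w=np.load('pics/w5W.npy')
for v in(110,130,160,190,205,220): print(v,w[v,254].round(4))
d0=cv2.imread('pics/top0.png').astype(int);d5=cv2.imread('pics/t5.png').astype(int)
for n,(x0,x1,y0,y1) in dict(salt=(340,395,95,150),bowl=(150,220,85,155)).items(): print(n,abs(d0-d5)[y0:y1,x0:x1].mean())
r.finish_job();print(r.read_state()['time_s'])
E
```

```text
head 341 ((491.4183654785156, -136.40335083007812), (43.32563018798828, 44.07726287841797), 20.28020668029785) 0.12084334712737892
110 [ 0.4712 -0.1448  0.013 ]
130 [ 0.4713 -0.1448  0.0312]
160 [ 0.4719 -0.1446  0.0575]
190 [ 0.4719 -0.1447  0.0831]
205 [ 0.4708 -0.1451  0.0957]
220 [ 0.4706 -0.1452  0.1079]
salt 3.1960330578512397
bowl 3.1727891156462587
the job is handed in; nothing more can be done
the job is handed in; nothing more can be done
```

The pepper mill now stands upright on its foot on the white trivet, released, and I handed the job in at about 15 s of the 42 s allowed. I gripped it lying down with the tool tilted 25°. I turned it foot-down well above the ledge, then lowered it slowly until the force showed contact, and only then opened the fingers and backed away.

Last checks:
- **Position:** the head is centred at (0.491, -0.136), about 1 mm from the trivet's measured centre at (0.4926, -0.1369). The measured outline is 43 x 44 mm, so it lies wholly on the 120 mm disc.
- **Upright:** the side face is vertical to within about 1 mm over 95 mm of height.
- **Salt mill and bowl:** both look unmoved in the top view. Comparing pictures before and after showed only a small average difference (about 3 of 255), which I take to be noise.
- **Robot:** the gripper is open and about 13 cm back from the mill, touching nothing.

One fit disagreed: an automatic plane fit to the mill's side before lowering gave a 3° tilt. I put that down to stray pixels, because single points on the face gave about 0.6°, and I relied on those. No other check failed.

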